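# Centre the ball finial on its newel post cap

## Task

The ball finial stands loose and off-centre on the square cap of the short newel post. Without gripping or lifting it, nudge it with light pushes of a fingertip, low down at its foot so that it does not tip, until it stands upright in the middle of the cap. Then move clear; do not shift the post, and leave everything else on the bench alone.

Things in the scene. Friction and masses are not known exactly. Their poses are not given: they have to be found in the camera images.
- ball_finial: Turned pale wooden finial, about 90 g, 69 mm tall, loose on the post cap, off-centre. From below: disc foot 40 mm in diameter, 12 mm thick; neck 18 mm in diameter; ball 32 mm in diameter centred 46 mm above the underside; small button. Origin: centre of the foot's underside; z up its axis. Slides when pushed at the foot, may topple when pushed at the ball. Foot starts overhanging an edge of the cap.
- post: Short newel post sample, loose on the bench to the left of the tall mitre saw (x 0.3 to 0.75, y -0.4 to 0.07; up to 0.55 m high, but under 0.15 m before x = 0.45), about 1.1 kg: dark steel base plate 110 x 110 x 8 mm, wooden post 56 mm square, wooden cap 72 x 72 mm, flat on top, top 60 mm above the bench. Origin: centre of the plate's underside; z up, x and y along its sides.
- cap_centre (a point): The middle of the flat top face of the post cap, 60 mm above the bench; axes as for the post.
- spire_finial: Spare turned pale wooden finial with a pointed spire instead of a ball, 79 mm tall, foot 40 mm in diameter, standing on the bench beyond the post. Origin: centre of its underside. Leave alone.
- tin_wax: Round wax tin, 70 mm in diameter, 50 mm tall, on the bench. Origin: centre of its underside. Leave alone.
- pencil: Yellow pencil, 120 mm long, 12 mm thick, lying on the bench between the post and the robot. Origin: underside, at the middle of its length; its length lies along y. Leave alone.
Mind the look-alikes: they are no part of the job. Leave any orange or pink look-alike of the ball_finial alone.

How it is judged:
At the end, for the whole second after the job is handed in: The ball finial stands upright (within 0.05 rad) and still on the cap (foot within 3 mm of its top face), the centre of its foot within 4 mm of the middle of the cap; the post stands flat within 10 mm of where it was (horizontal distance between ball_finial and cap_centre below 0.004 m and z of ball_finial in the frame of cap_centre between -0.003 and 0.003 m and angle between ball_finial's own z axis and vertical below 0.05 rad and linear speed of ball_finial below 0.01 m/s and angle between post's own z axis and vertical below 0.03 rad and distance of post from where it was at the start of the episode below 0.01 m); the robot touches nothing.
It fails at once if the ball finial is tipped by more than 0.25 rad (angle between ball_finial's own z axis and vertical above 0.25 rad).
It fails at once if the ball finial is lifted more than 8 mm off the cap or falls off it (z of ball_finial in the frame of cap_centre above 0.008 m or z of ball_finial in the frame of cap_centre below -0.01 m).
It fails at once if the ball finial is gripped or pushed hard (over 10 N) (contact force between any of the fingers, the arm and ball_finial above 10 N).
It fails at once if the post is shifted by more than 10 mm (distance of post from where it was at the start of the episode above 0.01 m).
It fails at once if another thing on the bench is moved by more than 10 mm (distance of any of spire_finial, tin_wax, pencil from where it was at the start of the episode above 0.01 m).
It also fails if it takes over 56 s, if anything falls off the work surface, if the arm or the gripper's body presses on something with over 40 N, if the wrist force passes 120 N, or if a joint passes its speed limit or range.

## Robot

A 6-joint arm with a two-finger parallel gripper is mounted at the origin on a cart in front of the work surface, level with it; the furniture and walls round the work are solid. World frame = base frame: x ahead of the robot, y to its left, z up, the work surface at z = 0. Lengths are in m, angles in rad, forces in N, time in s.
With the tool pointing down it reaches from about 0.375 to 0.9 m from the base axis. Payload 3.1 kg.
Tool frame: the origin (TCP) lies at the very end of the fingers, on their centre line; the grasp point (between the pads) lies 19 mm behind it (manip.tcp_to_grasp is the distance from the TCP to the grasp point, in m); z points along the fingers, y is the line along which they close (so a half turn about z gives the same grasp; the last joint's range is limited). The gripper opens to 85 mm and grips with 20 to 120 N. Pads are 22 mm wide; open, the fingers measure 114 mm over their backs; the gripper's body (76 mm by 85 mm) begins 54 mm behind the grasp point. The pads swing forward as they close: fully open they stand 13 mm farther back than shut.
Start: joints at [-1.407, 0.527, 1.433, -0, 1.181, -0.178], TCP at [0.21, -0.589, 0.231] pointing down, gripper open.
Joint ranges: [-3.08, 3.08], [-0.75, 2.2], [0.22, 2.44], [-1.43, 4.57], [0, 2.65], [-2.85, 2.85]. Speed limits (rad/s): [2.79, 2.79, 3.14, 3.14, 3.14, 3.14].

## Interface

Orientations are given as a unit quaternion [x, y, z, w].
In Python, from station import manip gives the robot as it stands. The module is installed in compiled form; this text tells all that it offers.
- The arm moves only by the tool step_arm, never from a script. Its argument "commands" is one flat list of numbers, 6 for each row, row after row: the shift along the tool's x, y, z in m, then the turn, a rotation vector about the tool's x, y, z in degrees. A call has exactly 10 rows; each row is the pose to reach, as a shift and turn from the pose commanded when the call began, along the tool's axes at that moment; what a row does not reach only later rows make up. A row lasts 1/10 s, in which the tool goes at most 50 mm and 8.59 degrees, less where a joint would pass 70% of its speed; a pose out of reach is approached as far as the arm can. A call with a gripper value outside its range is refused whole. "jaw" is the opening in per cent of the stroke, from 0 (shut) to 100 (fully open), set as the call begins (left out, the last holds). The fingers move at their own pace and stop on an object; "grip_force" is the grip in N (left out, the last holds). Time passes only in rows, so rows that repeat a pose let the fingers close, or fill a call up. It gives the time, the measured TCP pose, the force, the opening and the grip force at its end, in the units of the state.
- manip.sense(): the state, without advancing time (a new reading comes with each control period).
- manip.snapshot(name): name is "side" or "top" or "wrist"; returns a dict with "pixels" (400x640x3 uint8, blue, green, red), "fx", "fy", "cx", "cy" (pixels), "R" (3x3) and "t" (3): a world point X has camera coordinates R X + t; the wrist camera has in their place "mount" (4x4, takes a point from camera to tool coordinates, whose origin is the TCP and whose axes are the flange's). Camera axes: x right, y down, z forward; pixel columns grow to the right and rows downward; lengths in m; the calibration is good to about 2 mm. A picture is of the moment at which its call begins: read the wrist's pose just before it. There is no depth.
- manip.sign_off(): hands the job in; it is judged then, once.
The state is a dict: "t": time; "q": joint angles; "qd": joint speeds; "tau": joint torques, N m; "tcp_pos": TCP position; "tool_rot": TCP orientation; "force": force on the tool from outside, world axes, zero at the start; "ft_torque": the same for the moment, N m; "finger_gap": opening from 0.0 (shut) to 1.0 (fully open); "gripper_force": force on a finger pad.
Only numpy, scipy, OpenCV 4.12 (cv2) and the standard library are available. Lean on these libraries where they do the work, as an engineer would, in place of code of your own. Each camera call takes 0.05 s, during which the arm holds its last target. There are 200 camera calls.

## Working session

There is one attempt and no reset: what is moved stays moved. The work goes in short steps, Python scripts to look and compute and a tool call to move; the robot and the scene stay as the last step left them, time stands still between calls to the robot, and variables do not carry over. Pictures are saved under pics/ and viewed, at most 10 in all, crops included, and the job is handed in when it is done.

Besides the shell and the picture viewer there is one more tool, called as name(argument=value, ...) on one line, values as JSON. step_arm: Moves the arm, as the interface text tells. Its arguments: {"type":"object","properties":{"commands":{"type":"array","items":{"type":"number"}},"jaw":{"type":"number"},"grip_force":{"type":"number"}},"required":["commands"]}

```bash
mkdir -p pics
python3 - <<'E'
from station import manip
import cv2,numpy as np
s=manip.sense();print(s['t'],s['tcp_pos'],s['tool_rot'],s['finger_gap'],s['force'])
for n in("side","top"):
    d=manip.snapshot(n);cv2.imwrite(f'pics/{n}.png',d['pixels']);R=np.array(d['R']);t=np.array(d['t'])
    print(n,d['fx'],d['fy'],d['cx'],d['cy'],R.round(3).tolist(),(-R.T@t).round(3))
d=manip.snapshot('wrist');print(np.array(d['mount']).round(3).tolist(),d['fx'])
E
```

```text
0.0 [ 0.20997825 -0.58789361  0.23033326] [ 9.85348620e-01  1.70548795e-01  5.48778656e-06 -1.09805465e-03] 1.0000852735241652 [-0.48626321  0.03044983  0.46057491]
side 515.1225625205058 515.1225625205058 314.279910526259 206.996367125328 [[0.988, -0.154, 0.018], [-0.111, -0.786, -0.608], [0.107, 0.598, -0.794]] [ 0.421 -0.321  0.815]
top 449.4956546199566 449.4956546199566 327.04029306854113 203.03102646854157 [[-0.001, -0.999, -0.038], [-0.987, 0.007, -0.16], [0.16, 0.037, -0.986]] [0.413 0.234 0.912]
[[0.0, -0.963, -0.269, 0.068], [1.0, 0.0, 0.0, 0.0], [-0.0, -0.269, 0.963, -0.143], [0.0, 0.0, 0.0, 1.0]] 346.0287729364248
```

View pics/side.png

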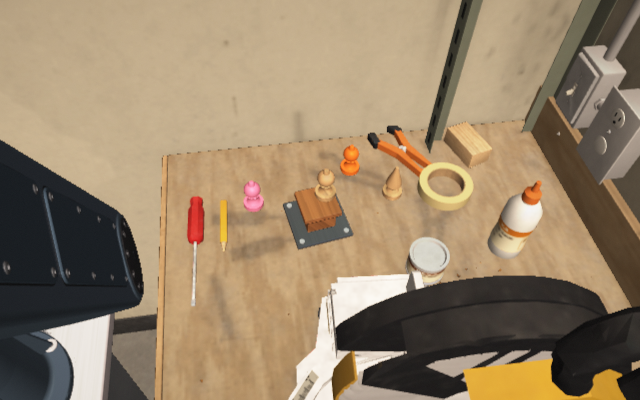

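View pics/top.png

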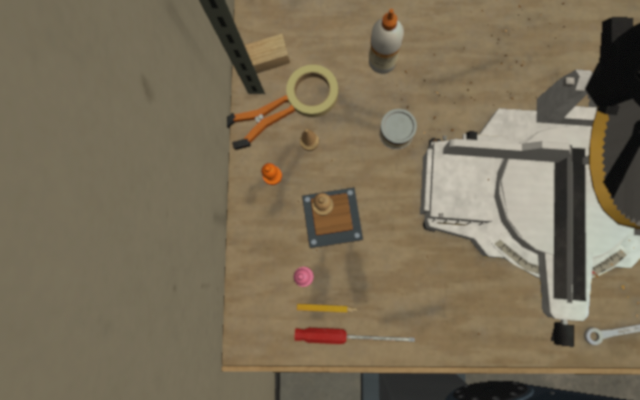

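```bash
cat > h.py <<'E'
from station import manip
import cv2,numpy as np
from scipy.spatial.transform import Rotation as Rot
def cam(d,s=None):
    K=np.array([[d['fx'],0,d['cx']],[0,d['fy'],d['cy']],[0,0,1]])
    if 'mount' in d:
        T=np.eye(4);T[:3,:3]=Rot.from_quat(s['tool_rot']).as_matrix();T[:3,3]=s['tcp_pos']
        T=T@np.array(d['mount']);R=T[:3,:3].T;return K,R,-R@T[:3,3]
    return K,np.array(d['R']),np.array(d['t'])
def ray(c,uv,z):
    K,R,t=c;C=-R.T@t;v=R.T@np.linalg.solve(K,[uv[0],uv[1],1.]);return C+v*(z-C[2])/v[2]
def proj(c,X):
    K,R,t=c;p=K@(R@np.asarray(X,float)+t);return p[:2]/p[2]
def shot(n):
    s=manip.sense();d=manip.snapshot(n);return d['pixels'],cam(d,s)
E
python3 - <<'E'
from h import *
ims=[]
for n,(u,v) in(("top",(330,215)),("side",(322,205))):
    p,c=shot(n)
    hsv=cv2.cvtColor(p,cv2.COLOR_BGR2HSV)
    crop=p[v-45:v+45,u-40:u+40];ims.append(cv2.resize(crop,None,fx=5,fy=5,interpolation=cv2.INTER_CUBIC))
    m=(hsv[...,2]<95)&(hsv[...,1]<110);w=np.zeros_like(m);w[v-50:v+50,u-45:u+45]=1
    m=cv2.morphologyEx((m&w).astype('u1'),cv2.MORPH_CLOSE,np.ones((5,5)))
    cs=cv2.findContours(m,0,2)[0];k=max(cs,key=cv2.contourArea);h=cv2.convexHull(k);r=cv2.minAreaRect(h)
    print(n,r,[ray(c,q,.008).round(4)[:2].tolist() for q in cv2.boxPoints(r)])
cv2.imwrite('pics/c1.png',np.hstack(ims))
E
```

```text
top ((331.5135192871094, 217.58106994628906), (53.59406661987305, 54.08726119995117), 80.53767395019531) [[0.5753, 0.3224], [0.5929, 0.2131], [0.4846, 0.1966], [0.4672, 0.3038]]
side ((316.99993896484375, 219.5), (46.83570098876953, 59.22389221191406), 75.69972229003906) [[0.4689, 0.3028], [0.5884, 0.3238], [0.5897, 0.2112], [0.4777, 0.1941]]
```

View pics/c1.png

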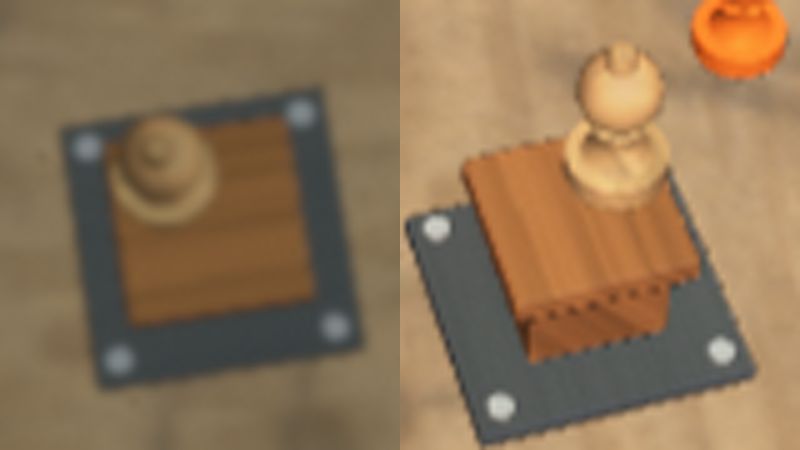

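```bash
cat >> h.py <<'E'
def rows(ways,n=10,zref=None):
    """ways: list of (x,y,z,yaw_deg of tool x), tool down; printed as n rows from the measured pose"""
    s=manip.sense();R0=Rot.from_quat(s['tool_rot']);p0=np.array(s['tcp_pos']) if zref is None else np.array(zref)
    for x,y,z,a in ways:
        Rt=Rot.from_matrix([[np.cos(np.radians(a)),np.sin(np.radians(a)),0],[np.sin(np.radians(a)),-np.cos(np.radians(a)),0],[0,0,-1]])
        d=R0.inv().apply(np.array([x,y,z])-p0);r=(R0.inv()*Rt).as_rotvec(degrees=True)
        print(', '.join(f'{v:.4g}' for v in np.r_[d.round(4),r.round(1)]))
E
python3 - <<'E'
from h import *
p,c=shot("top")
f=lambda q,z:ray(c,(290+q[0]/5-.4,170+q[1]/5-.4),z)
K=[f(q,.06) for q in((103,148),(290,118),(318,295),(130,325))]
print('cap',[k.round(4)[:2].tolist() for k in K],np.mean(K,0),[np.linalg.norm(K[i]-K[i-1]).round(4) for i in range(4)])
print('foot',f((164,171),.072), 'orange',ray(c,(271,174),.03),'spire',ray(c,(309,140),.04))
P=np.array([(.21,-.588),(.24,-.42),(.30,-.25),(.375,-.08),(.39,.06),(.42,.2),(.56,.29)])
L=np.r_[0,np.cumsum(np.linalg.norm(np.diff(P,axis=0),axis=1))];g=np.linspace(0,L[-1],31)[1:]
W=[(np.interp(l,L,P[:,0]),np.interp(l,L,P[:,1]),.26,19.6+(225-19.6)*(i+1)/30) for i,l in enumerate(g)]
rows(W[:10])
E
```

```text
cap [[0.5587, 0.2984], [0.5698, 0.2263], [0.5014, 0.2163], [0.4903, 0.2878]] [0.53005221 0.25718591 0.06      ] [np.float64(0.0692), np.float64(0.073), np.float64(0.0692), np.float64(0.0724)]
foot [0.54760726 0.27428107 0.072     ] orange [0.61610575 0.38029155 0.03      ] spire [0.68321371 0.30291236 0.04      ]
0.0164, -0.029, -0.029, -0, -0, -6.8
0.0327, -0.0575, -0.029, -0, -0, -13.7
0.0491, -0.0861, -0.029, -0, -0, -20.5
0.0654, -0.1147, -0.0289, -0, -0, -27.3
0.0817, -0.1432, -0.0289, -0, -0, -34.2
0.1017, -0.1693, -0.0289, -0, -0, -41
0.1224, -0.1949, -0.0289, -0, -0, -47.9
0.1432, -0.2204, -0.0289, -0, -0, -54.7
0.1639, -0.246, -0.0288, -0, -0, -61.6
0.1846, -0.2715, -0.0288, -0, -0, -68.4
```

step_arm(commands=[0.016,-0.029,-0.029,0,0,-7,0.033,-0.058,-0.029,0,0,-14,0.049,-0.086,-0.029,0,0,-21,0.065,-0.115,-0.029,0,0,-27,0.082,-0.143,-0.029,0,0,-34,0.102,-0.169,-0.029,0,0,-41,0.122,-0.195,-0.029,0,0,-48,0.143,-0.22,-0.029,0,0,-55,0.164,-0.246,-0.029,0,0,-62,0.185,-0.272,-0.029,0,0,-68], jaw=0)

```text
t: 1.3
tcp_pos: [0.2932, -0.269, 0.2605]
tool_rot: [0.72, 0.694, 0.0, 0.0]
force: [0.2, -0.1, 1.2]
finger_gap: 0.001
gripper_force: 0.0
```

Run:
```python
from h import *
s=manip.sense();print(s['t'],s['tcp_pos'],s['force'],s['q'])
P=np.array([(.21,-.588),(.24,-.42),(.30,-.25),(.375,-.08),(.39,.06),(.42,.2),(.56,.29)])
L=np.r_[0,np.cumsum(np.linalg.norm(np.diff(P,axis=0),axis=1))];g=np.linspace(0,L[-1],31)[1:]
W=[(np.interp(l,L,P[:,0]),np.interp(l,L,P[:,1]),.26,19.6+(225-19.6)*(i+1)/30) for i,l in enumerate(g)]
rows(W[10:20])
```

```text
1.3 [ 0.29318619 -0.26902918  0.26048962] [ 0.15124095 -0.09318448  1.17933865] [-1.02528930e+00  1.73280813e-01  1.92659222e+00  1.88247961e-04
  1.04114734e+00 -9.88328795e-01]
0.0295, 0.0102, 0.0005, 0, 0, -7
0.0601, 0.0223, 0.0005, 0, 0, -13.9
0.0907, 0.0345, 0.0005, 0, 0, -20.7
0.1212, 0.0466, 0.0005, 0, 0, -27.6
0.1518, 0.0588, 0.0005, 0, 0, -34.4
0.1824, 0.071, 0.0005, 0, 0, -41.3
0.2145, 0.0763, 0.0004, 0, 0, -48.1
0.2473, 0.0786, 0.0004, 0, 0, -55
0.2802, 0.0809, 0.0004, 0, 0, -61.8
0.313, 0.0832, 0.0004, 0, 0, -68.7
```

step_arm(commands=[0.03,0.01,0,0,0,-7,0.06,0.022,0,0,0,-14,0.091,0.034,0,0,0,-21,0.121,0.047,0,0,0,-28,0.152,0.059,0,0,0,-34,0.182,0.071,0,0,0,-41,0.215,0.076,0,0,0,-48,0.247,0.079,0,0,0,-55,0.28,0.081,0,0,0,-62,0.313,0.083,0,0,0,-69], jaw=0)

```text
t: 2.3
tcp_pos: [0.3888, 0.0404, 0.2605]
tool_rot: [0.2, 0.98, 0.0, 0.0]
force: [-0.9, 0.1, -0.0]
finger_gap: 0.006
gripper_force: 0.0
```

Run:
```python
from h import *
s=manip.sense();print(s['t'],s['tcp_pos'],s['force'],s['q'])
P=np.array([s['tcp_pos'][:2],(.42,.2),(.585,.31)])
L=np.r_[0,np.cumsum(np.linalg.norm(np.diff(P,axis=0),axis=1))];g=np.linspace(0,L[-1],11)[1:]
W=[(np.interp(l,L,P[:,0]),np.interp(l,L,P[:,1]),.26-.006*(i+1),156.5+(224-156.5)*(i+1)/10) for i,l in enumerate(g)]
rows(W)
```

```text
2.3 [0.3888247  0.0403978  0.26054068] [-0.93916782  0.0860948  -0.00885494] [-1.84375356e-01  1.62488922e-01  1.94098848e+00 -1.05413449e-05
  1.03737267e+00 -1.35243438e+00]
0.0075, 0.0353, 0.0065, 0, 0, -6.3
0.015, 0.0706, 0.0125, 0, 0, -13.1
0.0226, 0.1059, 0.0185, 0, 0, -19.8
0.0301, 0.1412, 0.0245, -0, 0, -26.6
0.0241, 0.174, 0.0305, -0, 0, -33.3
0.0043, 0.2042, 0.0366, -0, 0, -40.1
-0.0154, 0.2343, 0.0426, -0, 0, -46.8
-0.0352, 0.2645, 0.0486, -0, 0, -53.6
-0.055, 0.2947, 0.0546, -0, 0, -60.3
-0.0748, 0.3249, 0.0606, -0, 0, -67.1
```

step_arm(commands=[0.008,0.035,0.006,0,0,-6,0.015,0.07,0.012,0,0,-13,0.023,0.106,0.018,0,0,-20,0.03,0.141,0.024,0,0,-27,0.024,0.174,0.03,0,0,-33,0.004,0.204,0.036,0,0,-40,-0.015,0.234,0.043,0,0,-47,-0.035,0.264,0.049,0,0,-54,-0.055,0.295,0.055,0,0,-60,-0.075,0.325,0.06,0,0,-67], jaw=0)

```text
t: 3.3
tcp_pos: [0.5874, 0.3086, 0.1998]
tool_rot: [-0.374, 0.927, 0.0, -0.0]
force: [0.1, -0.0, 0.8]
finger_gap: -0.004
gripper_force: 0.0
```

Run:
```python
from h import *
s=manip.sense();print(s['t'],s['tcp_pos'],s['force'],s['q'])
p,c=shot('wrist');cv2.imwrite('pics/w1.png',p)
print('pred cap',proj(c,(.530,.257,.06)),'foot',proj(c,(.5476,.2743,.072)))
```

```text
3.3 [0.58740211 0.30864879 0.19976755] [ 0.13608988 -0.02533648  0.80677454] [ 3.15729737e-01  6.13737990e-01  1.35957335e+00 -7.55510549e-06
  1.16874578e+00 -2.02178480e+00]
pred cap [328.47261243  85.37265321] foot [328.8481643  118.61185001]
```

View pics/w1.png

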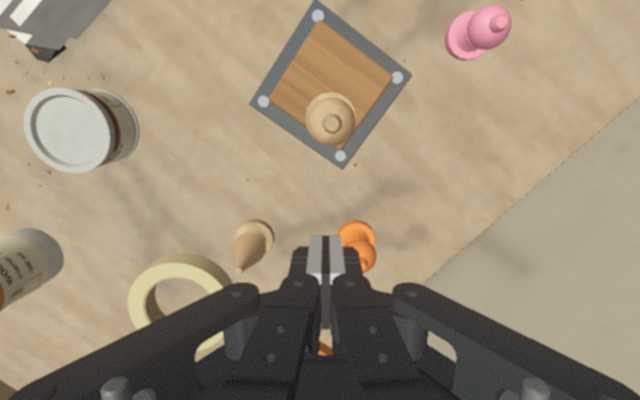

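```bash
cat >> h.py <<'E'
from scipy.optimize import least_squares
def measure(n='wrist',cap0=(.530,.2575),foot0=(.5476,.2743),dbg=None):
    p,c=shot(n);lab=cv2.cvtColor(p,cv2.COLOR_BGR2HSV).astype(int);H,S,V=lab[...,0],lab[...,1],lab[...,2]
    capm=((S>130)&(H<20)&(V>60)).astype('u1')
    a=np.radians(9.5);q=[np.array([*cap0,0])+[sx*.046*np.cos(a)-sy*.046*np.sin(a),sx*.046*np.sin(a)+sy*.046*np.cos(a),.06] for sx,sy in((1,1),(-1,1),(-1,-1),(1,-1))]
    w=np.zeros(capm.shape,'u1');cv2.fillPoly(w,[np.array([proj(c,x) for x in q]).astype(int)],1)
    m=cv2.morphologyEx(capm*w,cv2.MORPH_OPEN,np.ones((3,3)))
    cs=cv2.findContours(m,0,cv2.CHAIN_APPROX_NONE)[0];k=max(cs,key=cv2.contourArea)[:,0]
    X=np.array([ray(c,u,.06)[:2] for u in k])
    def square(v):
        d=(X-v[:2])@np.array([[np.cos(v[2]),-np.sin(v[2])],[np.sin(v[2]),np.cos(v[2])]])
        return np.abs(d).max(1)-.036
    r=least_squares(square,[*cap0,a],loss='cauchy',f_scale=.0007);cap=r.x[:2]
    Y=np.array([ray(c,u,.072)[:2] for u in k]);Y=Y[(np.abs(square(r.x))>.003)]
    Y=Y[np.abs(np.linalg.norm(Y-foot0,axis=1)-.02)<.007]
    f=least_squares(lambda v:np.linalg.norm(Y-v,axis=1)-.0205,foot0,loss='cauchy',f_scale=.0007)
    res=np.linalg.norm(Y-f.x,axis=1)
    print('cap',cap.round(4),'yaw',np.degrees(r.x[2]).round(1),'in',(np.abs(r.fun)<.0015).mean().round(2),'foot',f.x.round(4),'npts',len(Y),'med r',np.median(res).round(4),'off',(f.x-cap).round(4))
    if dbg:
        o=p.copy();cv2.drawContours(o,[k[:,None]],-1,(0,255,0),1)
        for t in np.linspace(0,6.28,40):cv2.circle(o,tuple(proj(c,(f.x[0]+.02*np.cos(t),f.x[1]+.02*np.sin(t),.072)).astype(int)),1,(255,0,0),-1)
        cv2.imwrite(dbg,o)
    return cap,f.x
E
python3 - <<'E'
from h import *
measure(dbg='pics/m1.png');measure('top')
s=manip.sense();print(s['tcp_pos'])
im=cv2.imread('pics/m1.png');cv2.imwrite('pics/m1c.png',cv2.resize(im[0:180,240:420],None,fx=3,fy=3))
E
```

```text
Traceback (most recent call last):
  File "h.py", line 30, in measure
    cs=cv2.findContours(m,0,cv2.CHAIN_APPROX_NONE)[0];k=max(cs,key=cv2.contourArea)[:,0]
                                                        ~~~^^^^^^^^^^^^^^^^^^^^^^^^
ValueError: max() iterable argument is empty
```

Run:
```python
import cv2
h=cv2.cvtColor(cv2.imread('pics/w1.png'),cv2.COLOR_BGR2HSV)
for n,(u,v) in dict(cap=(320,60),cap2=(370,80),cap3=(285,100),foot=(330,97),foot2=(352,105),ball=(331,135),ball2=(318,115),bench=(230,50),plate=(300,40)).items():print(n,h[v,u])
h=cv2.cvtColor(cv2.imread('pics/top.png'),cv2.COLOR_BGR2HSV)
for n,(u,v) in dict(cap=(340,222),cap2=(322,225),foot=(322,213),ball=(322,200),bench=(380,250)).items():print(n,h[v,u])
```

```text
cap [ 15 116 187]
cap2 [ 16 120 181]
cap3 [ 16 118 169]
foot [ 18  88 200]
foot2 [ 18  93 191]
ball [ 18  94 196]
ball2 [ 18  71 215]
bench [ 18  70 189]
plate [ 90   9 114]
cap [ 15 153 127]
cap2 [ 15 152 129]
foot [ 19 114 148]
ball [ 18 116 139]
bench [ 19  86 139]
```

```bash
sed -i "s/capm=.*/capm=((S>(105 if n=='wrist' else 134))\&(H<18)\&(V>60)).astype('u1')/" h.py
python3 - <<'E'
from h import *
measure(dbg='pics/m1.png');measure('top')
s=manip.sense();print(s['tcp_pos'])
im=cv2.imread('pics/m1.png');cv2.imwrite('pics/m1c.png',cv2.resize(im[0:180,240:420],None,fx=3,fy=3))
E
```

```text
cap [0.5312 0.2601] yaw 8.6 in 0.47 foot [0.547  0.2752] npts 92 med r 0.0203 off [0.0158 0.015 ]Traceback (most recent call last):
  File "<stdin>", line 2, in <module>
  File "h.py", line 30, in measure
    cs=cv2.findContours(m,0,cv2.CHAIN_APPROX_NONE)[0];k=max(cs,key=cv2.contourArea)[:,0]
                                                        ~~~^^^^^^^^^^^^^^^^^^^^^^^^
ValueError: max() iterable argument is empty
```

Run:
```python
from h import *
im=cv2.imread('pics/m1.png');cv2.imwrite('pics/m1c.png',cv2.resize(im[0:180,240:420],None,fx=3,fy=3))
```

```text
(no output)
```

View pics/m1c.png

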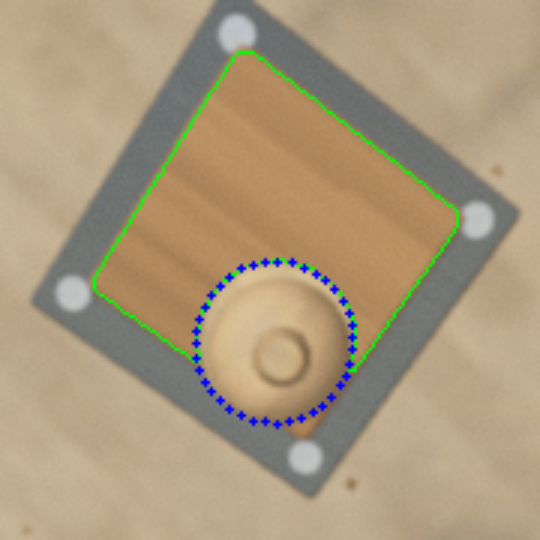

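step_arm(commands=[0.006,0.002,0,0,0,0,0.012,0.004,0,0,0,0,0.012,0.004,0.02,0,0,0,0.012,0.004,0.045,0,0,0,0.012,0.004,0.07,0,0,0,0.012,0.004,0.095,0,0,0,0.012,0.004,0.115,0,0,0,0.012,0.004,0.128,0,0,0,0.012,0.004,0.135,0,0,0,0.012,0.004,0.135,0,0,0])

```text
t: 4.5
tcp_pos: [0.5743, 0.3019, 0.065]
tool_rot: [-0.372, 0.928, 0.0, -0.001]
force: [-0.9, 0.5, 0.9]
finger_gap: -0.001
gripper_force: 0.0
```

Run:
```python
from h import *
s=manip.sense();print(s['tcp_pos'],s['force'])
ca,f=measure(dbg='pics/m2.png')
x=Rot.from_quat(s['tool_rot']).as_matrix()[:,:2];print('tool xy: foot',x.T@np.r_[f-s['tcp_pos'][:2],0],'cap',x.T@np.r_[ca-s['tcp_pos'][:2],0])
```

```text
[0.57431436 0.30193539 0.06504106] [-0.87355351  0.5398436   0.94037869]
cap [0.531  0.2599] yaw 8.6 in 0.45 foot [0.5471 0.2753] npts 154 med r 0.0203 off [0.0161 0.0154]
tool xy: foot [ 0.03803212 -0.00050226] cap [ 0.06035949 -0.00052622]
```

View pics/m2.png

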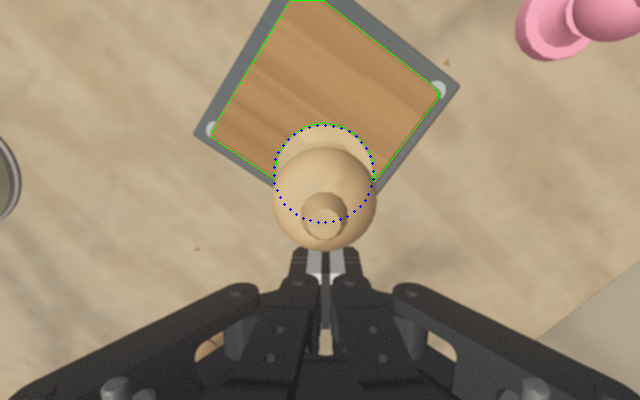

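step_arm(commands=[0.003,0,0,0,0,0,0.005,0,0,0,0,0,0.007,0,0,0,0,0,0.009,0,0,0,0,0,0.011,0,0,0,0,0,0.013,0,0,0,0,0,0.015,0,0,0,0,0,0.017,0,0,0,0,0,0.019,0,0,0,0,0,0.021,0,0,0,0,0])

```text
t: 5.55
tcp_pos: [0.5597, 0.2877, 0.0653]
tool_rot: [-0.372, 0.928, 0.0, 0.0]
force: [0.9, 2.1, 0.5]
finger_gap: -0.001
gripper_force: 0.6
```

Run:
```python
from h import *
s=manip.sense();print(s['tcp_pos'],s['force'])
ca,f=measure(foot0=(.537,.266),dbg='pics/m3.png')
x=Rot.from_quat(s['tool_rot']).as_matrix()[:,:2];print('tool xy: foot',x.T@np.r_[f-s['tcp_pos'][:2],0],'cap',x.T@np.r_[ca-s['tcp_pos'][:2],0])
```

```text
[0.55972735 0.2877409  0.06532167] [0.89782062 2.14971591 0.5410036 ]
cap [0.5309 0.2598] yaw 8.7 in 0.46 foot [0.5373 0.2661] npts 194 med r 0.0203 off [0.0064 0.0063]
tool xy: foot [ 0.03115066 -0.00017745] cap [ 0.04016852 -0.00029976]
```

View pics/m3.png

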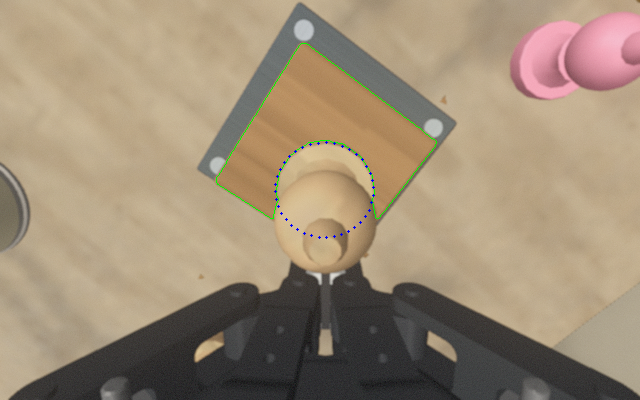

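step_arm(commands=[0.001,0,0,0,0,0,0.002,0,0,0,0,0,0.003,0,0,0,0,0,0.004,0,0,0,0,0,0.005,0,0,0,0,0,0.006,0,0,0,0,0,0.007,0,0,0,0,0,0.0078,0,0,0,0,0,0.0085,0,0,0,0,0,0.0085,0,0,0,0,0])

```text
t: 6.6
tcp_pos: [0.5534, 0.2818, 0.0652]
tool_rot: [-0.372, 0.928, -0.0, -0.0]
force: [0.6, 0.4, 0.1]
finger_gap: 0.001
gripper_force: 0.1
```

Run:
```python
from h import *
s=manip.sense();print(s['tcp_pos'],s['force'])
ca,f=measure(foot0=(.531,.260))
x=Rot.from_quat(s['tool_rot']).as_matrix()[:,:2];print('tool xy: foot',x.T@np.r_[f-s['tcp_pos'][:2],0],'cap',x.T@np.r_[ca-s['tcp_pos'][:2],0])
```

```text
[0.55339112 0.28178723 0.06523758] [0.58772858 0.4266262  0.08033298]
cap [0.5308 0.2597] yaw 8.6 in 0.42 foot [0.5311 0.2601] npts 221 med r 0.0204 off [0.0003 0.0004]
tool xy: foot [ 0.03112382 -0.0002817 ] cap [ 0.03161988 -0.00035825]
```

step_arm(commands=[-0.003,0,0,0,0,0,-0.008,0,0,0,0,0,-0.015,0,0,0,0,0,-0.02,0,0,0,0,0,-0.02,0,-0.015,0,0,0,-0.022,0,-0.04,0,0,0,-0.025,0,-0.07,0,0,0,-0.03,0,-0.1,0,0,0,-0.035,0,-0.13,0,0,0,-0.04,0,-0.14,0,0,0])

```text
t: 7.65
tcp_pos: [0.5846, 0.3105, 0.2103]
tool_rot: [-0.372, 0.928, -0.0, 0.004]
force: [-0.4, -0.6, 1.3]
finger_gap: 0.001
gripper_force: 0.0
```

Run:
```python
from h import *
s=manip.sense();print(s['tcp_pos'],s['force'])
measure(foot0=(.531,.260),dbg='pics/m4.png')
```

```text
[0.58464607 0.31045544 0.2102927 ] [-0.37147307 -0.5585075   1.31300591]
cap [0.5298 0.258 ] yaw 8.6 in 0.5 foot [0.531 0.26 ] npts 0 med r nan off [0.0012 0.002 ]
  return _methods._mean(a, axis=axis, dtype=dtype,
  ret = ret.dtype.type(ret / rcount)
```

View pics/m4.png

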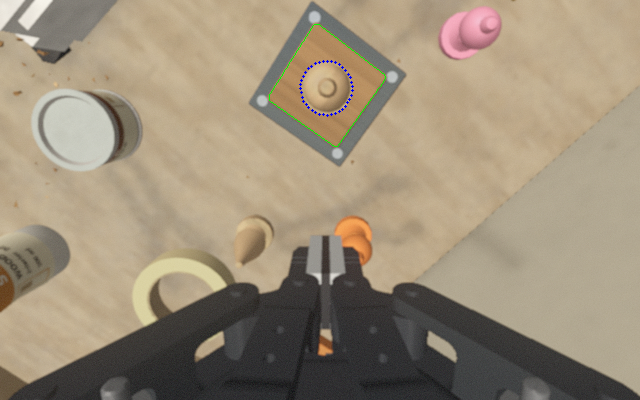

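```bash
sed -i "s/cv2.findContours(m,0,/cv2.findContours(m,1,/; s/k=max(cs,key=cv2.contourArea)\[:,0\]/k=np.vstack(sorted(cs,key=cv2.contourArea)[-2:])[:,0]/" h.py
python3 - <<'E'
from h import *
measure(foot0=(.5305,.2595));measure(foot0=(.5305,.2595))
E
```

```text
cap [0.5298 0.258 ] yaw 8.5 in 0.33 foot [0.5308 0.2601] npts 152 med r 0.0202 off [0.001  0.0021]
cap [0.5298 0.258 ] yaw 8.5 in 0.32 foot [0.5308 0.26  ] npts 152 med r 0.0202 off [0.001 0.002]
```

Run:
```python
from h import *
p,c=shot('wrist');h=cv2.cvtColor(p,cv2.COLOR_BGR2HSV);print('C',-c[1].T@c[2])
m=((h[...,1]>105)&(h[...,0]<18)).astype('u1');m[:,:240]=0;m[:,420:]=0;m[180:]=0
cs,_=cv2.findContours(m,1,cv2.CHAIN_APPROX_NONE)
o=max(cs,key=cv2.contourArea);P=np.array([ray(c,u,.06)[:2] for u in o[:,0]]).astype('f4')
r=cv2.minAreaRect(P*1000);print('cap',r, len(cs))
M=cv2.moments(P.reshape(-1,1,2)*1000);print('centroid',M['m10']/M['m00'],M['m01']/M['m00'])
g=sorted(cs,key=cv2.contourArea)[-2]
for z in(.072,):
    F=np.array([ray(c,u,z)[:2] for u in g[:,0]]).astype('f4');print('foot',cv2.fitEllipse(F*1000))
# plate outline too
pm=((h[...,1]<35)&(h[...,2]<150)).astype('u1');pm[:,:240]=0;pm[:,420:]=0;pm[180:]=0
k=max(cv2.findContours(pm,0,2)[0],key=cv2.contourArea);print('plate',cv2.minAreaRect(np.array([ray(c,u,.008)[:2] for u in k[:,0]]).astype('f4')*1000))
b=p[60:120,300:360];cv2.imwrite('pics/z.png',cv2.resize(p[0:180,240:420],None,fx=3.3,fy=3.3,interpolation=cv2.INTER_CUBIC))
```

```text
C [0.5327862  0.26237636 0.34862265]
cap ((530.3558959960938, 259.0572814941406), (70.54495239257812, 70.52600860595703), 8.572218894958496) 37
centroid 530.3092127920704 259.03144056038064
foot ((530.7813110351562, 260.0074768066406), (40.15904998779297, 40.54948043823242), 178.57174682617188)
plate ((530.4053955078125, 258.8716735839844), (108.07505798339844, 107.96536254882812), 8.70383358001709)
```

View pics/z.png

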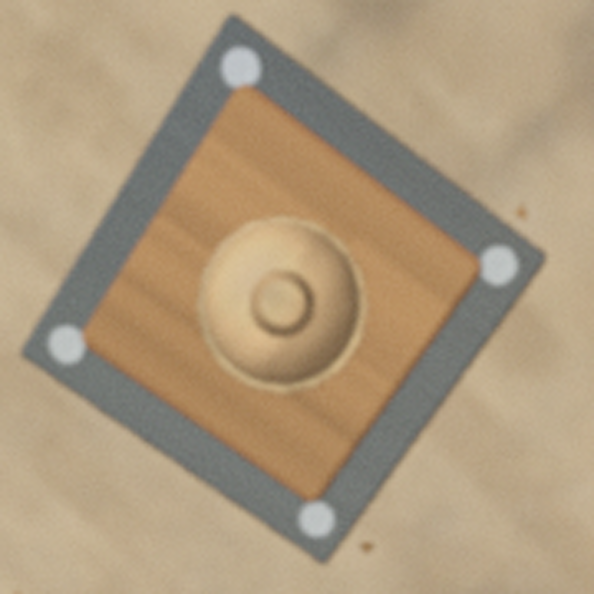

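The picture shows the finial upright in the middle of the cap, with its foot centred near (281, 303). The fit puts it about 1 mm off, and the post hasn't moved.

```bash
python3 -c "
from station import manip
print(manip.sign_off())"
```

```text
the job is handed in; nothing more can be done
None
```

The job is handed in: the ball finial stands upright about 1 mm from the middle of the cap by the last wrist-camera measurement, the post has not measurably moved, and the arm is clear; the judge's verdict was not shown.

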